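# Dry-run the former on a hand coil winder

## Robot

A 6-joint arm with a two-finger parallel gripper is mounted at the origin on the work surface. World frame = base frame: x ahead of the robot, y to its left, z up, the work surface at z = 0. Lengths are in m, angles in degrees, forces in N, time in s.
With the tool pointing down it reaches from about 0.375 to 0.9 m from the base axis. Payload 3.1 kg.
Tool frame: the origin (TCP) lies at the very end of the fingers, on their centre line; the grasp point (between the pads) lies 19 mm behind it (grasp_offset is the distance from the TCP to the grasp point, in m); z points along the fingers, y is the direction in which the jaws open and shut (so a half turn about z gives the same grasp; the last joint's range is limited). The gripper opens to 87 mm and grips with 3 to 60 N. Pads are 19 mm wide; open, the fingers measure 117 mm over their backs; the gripper's body (75 mm by 190 mm) begins 51 mm behind the grasp point.
Start: joints at [-75.659, 30.224, 82.088, -0, 67.689, -10.227], TCP at [0.26, -0.568, 0.223] pointing down, gripper open.
Joint ranges: [-176.69, 176.69], [-43.24, 126.21], [12.49, 139.97], [-82, 262], [0, 151.66], [-163.58, 163.58]. Speed limits (degrees/s): [159.86, 159.86, 180, 180, 180, 180].

## Interface

Orientations are given as a 3x3 rotation matrix whose columns are the frame's x, y, z axes.
In Python, from rig import * gives the robot as it stands. The module is installed in compiled form; this text tells all that it offers.
- The arm moves only by the tool play_rows, never from a script. Its argument "plan" is a list that holds one entry, the list of rows, each a list of 7 numbers: the shift along the world's x, y, z each as a share of 5 cm, from -1 to 1, then the turn, a rotation vector about the world's x, y, z each as a share of pi rad, from -1 to 1, then the gripper's target within -1 to 1 (fully open at 1, half-way at 0, shut at -1). A call has 1 to 12 rows; each row shifts and turns the commanded pose from where the row before left it; what a row does not reach is not made up. A row lasts 1/10 s, in which the tool goes at most 50 mm and 8.59 degrees, less where a joint would pass 70% of its speed; a pose out of reach is approached as far as the arm can. A call with a number of a shift or a turn outside -1 to 1 is refused whole. A call with a gripper value outside its range is refused whole. The fingers move at their own pace and stop on an object; the grip force is fixed at half the most. Time passes only in rows, so rows that do not move let the fingers close. It gives the time, the measured TCP pose, the force and the opening at its end, in the units of the state.
- read_state(): the state, without advancing time (a new reading comes with each control period).
- capture(name): name is "scene" or "top" or "wrist"; returns the picture (480x640x3 uint8, red, green, blue); there is no depth.
- camera_params(name): a dict with "intrinsics" (3x3 intrinsics, pixels), "R" (3x3) and "t" (3): a world point X has camera coordinates R X + t; the wrist camera has in their place "mount" (4x4, takes a point from camera to tool coordinates, whose origin is the TCP and whose axes are the flange's). Camera axes: x right, y down, z forward; pixel columns grow to the right and rows downward; lengths in m; the calibration is good to about 2 mm. The wrist camera is an equidistant fisheye: a pixel r from the principal point sees the ray r / f radians off the axis. A picture is of the moment at which its call begins: read the wrist's pose just before it. camera_params takes no time and is no camera call.
- hand_in(): hands the job in, once; it reports no verdict.
The state is a dict: "time_s": time; "joint_positions": joint angles; "qvel": joint speeds; "tau": joint torques, N m; "position": TCP position; "tcp_rot": TCP orientation; "force": force on the tool from outside, world axes, zero at the start; "moment": the same for the moment, N m; "opening": opening from 0.0 (shut) to 1.0 (fully open).
Only numpy, scipy, OpenCV 4.12 (cv2) and the standard library are available. Lean on these libraries where they do the work, as an engineer would, in place of code of your own. Each camera call takes 0.05 s, during which the arm holds its last target. There are 200 camera calls.

## Task

Give the freshly mounted coil former its dry run on the hand coil winder: with the crank alone, turn the spindle clockwise (as seen from the crank end) up to 20 turns a minute and keep it between 17 and 23 for 5 seconds on end, then slow it to a stop with the lead clamp at the top, under the pointer, and let go of the crank. The crank drives the spindle through a slipping soft-start coupling against a drag brake, and the clamp's weight makes it surge and lag, so go by the spindle's speed and not the hand's. Never run the spindle above 30 turns a minute or backwards, keep off the flywheel, former and brake lever, and leave the tape roll, bobbin and screwdriver where they are.

Things in the scene. Friction and masses are not known exactly. Their poses are not given: they have to be found in the camera images.
- winder: fixed base of the white hand coil winder, foot 270 x 170 mm. Origin on the bench under the headstock; x level along the spindle, from the crank (-x, robot side) to flywheel and former (+x); z up. Spindle axis 165 mm up. Crank arm: steel bar 136 x 24 x 12 mm centred on the axis, counterweight on one end; nothing but the handle lies beyond x = -91 mm. Highest part: pointer arm, 292 mm.
- handle_grip (a point): where to grip the crank handle: on the axis of its black sleeve (30 mm diameter, 100 mm long, parallel to the spindle, from x = -97 to -197 mm in the winder's frame), 72 mm from the crank arm. The sleeve spins freely on its pin, so the gripper can keep one orientation. It travels on a circle of radius 55 mm round crank_centre, square to the spindle; its start angle varies.
- crank_centre (a point): fixed point on the spindle axis, 155 mm from the winder's origin towards the crank end, 165 mm above the bench: the centre of the circle on which handle_grip travels.
- flywheel (a joint): angle of the spindle with flywheel, clamp and former, rad, counted on through full turns; grows clockwise as seen from the crank end (over the top towards the winder's -y). Every multiple of 2 pi has the lead clamp at the top under the pointer. 20 turns a minute = 2.09 rad/s (17 = 1.78, 23 = 2.41, 30 = 3.14).
- flywheel_centre (a point): fixed point, centre of the flywheel: dark steel disc, radius 100 mm, 25 mm thick, at x = 85 to 110 mm of the winder; former and nut reach to x = 170 mm, the spindle to 180 mm. Nominal: turning parts 6.3 kg, inertia 0.030 kg m2 (true masses and inertia 0.75 to 1.35 times these), balanced but for the clamp; bearing drag 0.010 N m dry plus 0.006 N m per rad/s.
- brake_pad (a point): leather pad of the drag brake: a weighted steel lever, 105 mm long, hinged on a post at y = 145 mm on the winder's +y side, lying on top of the flywheel's rim all the time. It gives a steady dry drag torque on the spindle, nominal 0.021 N m, true value 0.35 to 1.8 times that from one winder to the next.
- crank (a joint): crank angle relative to the spindle, rad, no limit, same sense: angle in space = joint flywheel + joint crank, 0 = handle up. A fluid soft-start coupling (finned drum) joins them: torque 0.03 N m per rad/s of slip plus 0.004 N m dry, so the spindle follows with about 1 s lag and turns slower than the crank; a crank held still brakes it. The crank is balanced; let go, it stays or rides along.
- lead_clamp (a point): centre of the lead clamp, an aluminium block 32 mm wide, 24 mm high, 25 mm deep with a brass screw, the only block on the flywheel's front (+x) face, 85 mm from the axis, turning with it. It is 24 g heavier (nominal) than the wheel's balance: it slows the wheel going up, speeds it going down, and hangs near the bottom at the start. Drag holds it at rest near top or bottom.
- pointer_mark (a point): fixed point 85 mm above the spindle axis, just below the tip of the fixed steel pointer: where the centre of the lead clamp must be at the end.
- tape_roll: bystander: roll of brown tape lying flat, 96 mm diameter, 22 mm high; origin in the centre of its underside.
- bobbin: bystander: empty white bobbin standing on its flange, 60 mm diameter, 50 mm high; origin in the centre of its underside.
- screwdriver: bystander: screwdriver lying on the bench beside the winder, about 200 mm long; origin under its middle.

How it is judged:
By the outcome, as a careful person would: the job done as asked, in the order asked, and still so for the second after the job is handed in, with the robot touching nothing.
It also fails if it takes over 58 s, if anything falls off the work surface, if the arm or the gripper's body presses on something with over 40 N, if the wrist force passes 120 N, or if a joint passes its speed limit or range.

## Working session

There is one attempt and no reset: what is moved stays moved. The work goes in short steps, Python scripts to look and compute and a tool call to move; the robot and the scene stay as the last step left them, time stands still between calls to the robot, and variables do not carry over. Pictures are saved under pics/ and viewed, about 8 in all and at most 12, crops included, and the job is handed in when it is done.

Besides the shell and the picture viewer there is one more tool, called after "Request:" in YAML: its name, and indented under it one key for each argument. play_rows: Moves the arm, as the interface text tells. Its arguments: {"type":"object","properties":{"plan":{"type":"array"}},"required":["plan"]}

```bash
mkdir -p pics
python3 - <<'E'
from rig import *
import cv2,numpy as np
s=read_state();print(s)
for n in("scene","top"):
    cv2.imwrite(f"pics/{n}0.png",capture(n)[:,:,::-1])
for n in("scene","top","wrist"):print(n,camera_params(n))
E
```

```text
{'time_s': 0.0, 'joint_positions': array([-7.56597296e+01,  3.02775229e+01,  8.21570696e+01, -2.88839069e-03,
        6.76892559e+01, -1.02269726e+01]), 'qvel': array([ 0.05223586,  0.05198245, -0.00630479,  0.00299475, -0.04044924,
       -0.00505147]), 'tau': array([-1.00592245e-04, -4.40035272e+01, -1.76595658e+01,  6.33235043e-02,
        5.81945095e-02, -1.64368016e-04]), 'position': array([ 0.25968082, -0.56768367,  0.22158332]), 'tcp_rot': array([[ 9.09466075e-01,  4.15777730e-01, -5.80560147e-04],
       [ 4.15777998e-01, -9.09463753e-01,  2.08265874e-03],
       [ 3.37924715e-04, -2.13549161e-03, -9.99997663e-01]]), 'force': array([-0.0949014 ,  0.63077276,  0.50598102]), 'moment': array([ 0.01074515, -0.03719701,  0.04988662]), 'opening': 0.9998519929861275}
scene {'intrinsics': array([[491.83495826,   0.        , 318.30938347],
       [  0.        , 491.83495826, 235.65652039],
       [  0.        ,   0.        ,   1.        ]]), 'R': array([[ 0.01949372,  0.99964253,  0.01829755],
       [ 0.63102211,  0.00189426, -0.77576253],
       [-0.77551988,  0.02666866, -0.6307596
[... 260 characters left out ...]
0.99981578,  0.0156039 ],
       [-0.9970498 , -0.01232871, -0.07576085],
       [ 0.07593927, -0.01471107, -0.99700392]]), 't': array([0.0437017 , 0.65901333, 1.03317988])}
wrist {'intrinsics': array([[371.64829954,   0.        , 319.60380853],
       [  0.        , 371.64829954, 239.62454113],
       [  0.        ,   0.        ,   1.        ]]), 'mount': array([[ 1.90454264e-04, -9.70641093e-01, -2.40532394e-01,
         6.64082462e-02],
       [ 9.99999934e-01,  2.58959959e-04, -2.53200518e-04,
         9.47706084e-04],
       [ 3.08055087e-04, -2.40532330e-01,  9.70641078e-01,
        -1.62441684e-01],
       [ 0.00000000e+00,  0.00000000e+00,  0.00000000e+00,
         1.00000000e+00]])}
```

View pics/scene0.png

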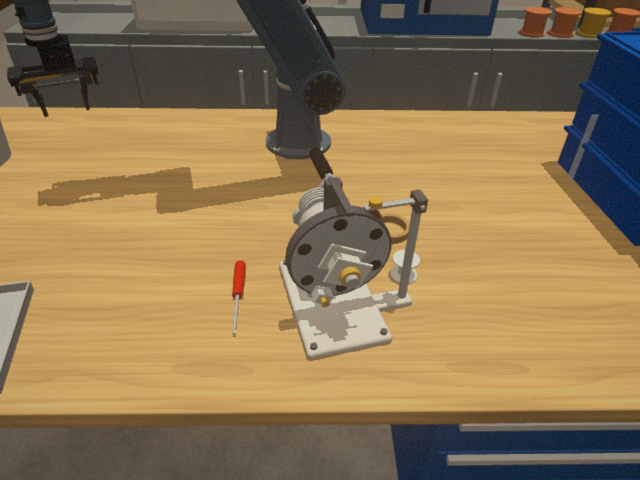

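View pics/top0.png

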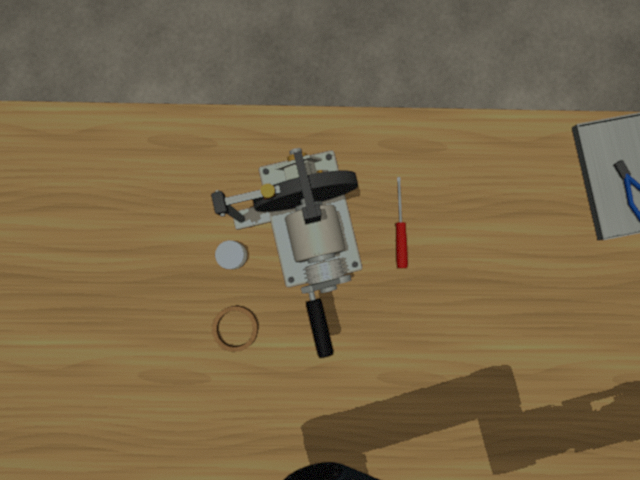

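Run:
```python
import cv2,numpy as np
a=cv2.imread("pics/scene0.png")[140:365,260:440];b=cv2.imread("pics/top0.png")[140:365,200:380]
c=np.hstack([a,b]);c=cv2.resize(c,None,fx=2.2,fy=2.2,interpolation=cv2.INTER_CUBIC)
cv2.imwrite("pics/crop0.png",c);print(c.shape)
```

```text
(495, 792, 3)
```

View pics/crop0.png

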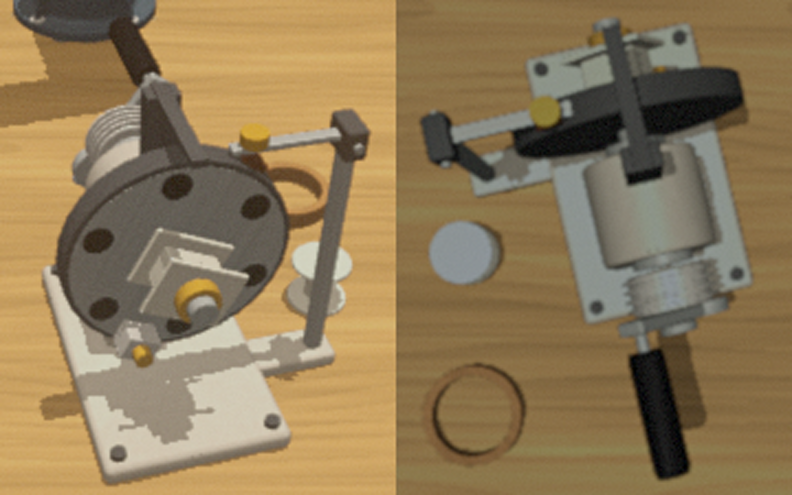

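```bash
cat > fit.py <<'E'
from rig import *
import numpy as np
from scipy.optimize import least_squares
C={n:camera_params(n) for n in("scene","top")}
def proj(n,X):
    c=C[n];p=(c["R"]@np.atleast_2d(X).T).T+c["t"];p=p@c["intrinsics"].T;return p[:,:2]/p[:,2:]
def W(v,P):
    c,s=np.cos(v[2]),np.sin(v[2]);P=np.atleast_2d(P)
    return np.c_[v[0]+c*P[:,0]-s*P[:,1],v[1]+s*P[:,0]+c*P[:,1],P[:,2]]
if __name__=="__main__":
    S=lambda L:np.array(L)/2.2+[260,140]
    T=lambda L:(np.array(L)-[396,0])/2.2+[200,140]
    def res(v):
        h=lambda x:[x,-.055*np.sin(v[3]),.165+.055*np.cos(v[3])]
        b1,b2,by,bz,p1,p2=v[4:]
        r=[]
        r.append(proj("scene",W(v,[[.18,0,.165],[.11,0,.165],h(-.197),h(-.097),[b2,-by,bz],[b2,by,bz]]))-S([[206,307],[178,257],[115,23],[148,80],[118,453],[272,422]]))
        r.append(proj("top",W(v,[h(-.097),h(-.197),[b2,by,bz],[b2,-by,bz],[b1,by,bz],[b1,-by,bz],[p1,0,.29],[p2,0,.29]]))-T([[645,354],[674,475],[541,69],[680,37],[597,307],[737,273],[612,25],[646,175]]))
        return np.vstack(r).ravel()
    # init: winder facing +x
    best=None
    for ph in(0,1.5,-1.5,3):
        o=least_squares(res,[.65,0,0.2,ph,-.1,.13,.07,.02,.12,.0],loss="soft_l1")
        if best is None or o.cost<best.cost:best=o
    v=best.x;print(v.round(4),best.cost);print(res(v).reshape(-1,2).round(1))
    print("centre",W(v,[-.155,0,.165]),"grip",W(v,[-.169,-.055*np.sin(v[3]),.165+.055*np.cos(v[3])]),np.degrees(v[2:4]))
E
python3 fit.py
```

```text
[ 0.6298  0.0609  0.2495 -0.626  -0.0534  0.1863  0.07    0.0223  0.1469
  0.0328] 7.3801823490551
[[-1.   3.3]
 [-0.4  0. ]
 [ 2.1  1.8]
 [-0.6 -1.1]
 [-0.2  0.3]
 [-0.2 -0.3]
 [ 0.  -0.4]
 [ 0.4  1. ]
 [-0.3  0.2]
 [-0.6 -0.1]
 [-0.1  0. ]
 [ 0.  -0. ]
 [-1.1  0.2]
 [-0.   0. ]]
centre [[0.47962724 0.02260804 0.165     ]] grip [[0.45810383 0.05037801 0.20957098]] [ 14.29531713 -35.86679069]
```

Request:
play_rows:
  plan:
    - [[0.207, 0.62, 0.4, 0, 0, 0.0471, 1], [0.207, 0.62, 0.4, 0, 0, 0.0471, 1], [0.207, 0.62, 0.4, 0, 0, 0.0471, 1], [0.207, 0.62, 0.4, 0, 0, 0.0471, 1], [0.207, 0.62, 0, 0, 0, 0.0471, 1], [0.207, 0.62, 0, 0, 0, 0.0471, 1], [0.207, 0.62, 0, 0, 0, 0.0471, 1], [0.207, 0.62, 0, 0, 0, 0.0471, 1], [0.207, 0.62, 0, 0, 0, 0.0471, 1], [0.207, 0.62, 0, 0, 0, 0.0471, 1], [0.207, 0.62, 0, 0, 0, 0.0471, 1], [0.207, 0.62, 0, 0, 0, 0.0471, 1]]

```text
time_s: 1.3
position: [0.384, -0.1949, 0.3023]
tcp_rot: [[-0.597, 0.802, -0.0], [0.802, 0.597, 0.001], [0.001, -0.0, -1.0]]
force: [0.7, -0.2, -0.7]
opening: 1.002
```

Request:
play_rows:
  plan:
    - [[0.207, 0.62, 0, 0, 0, 0.0471, 1], [0.207, 0.62, 0, 0, 0, 0.0471, 1], [0.207, 0.62, 0, 0, 0, 0.0471, 1], [0.207, 0.62, 0, 0, 0, 0.0471, 1], [0.207, 0.62, 0, 0, 0, 0.0471, 1], [0.207, 0.62, 0, 0, 0, 0.0471, 1], [0.207, 0.62, 0, 0, 0, 0.0471, 1], [0.207, 0.62, 0, 0, 0, 0.0471, 1], [0, 0, 0, 0, 0, 0, 1], [0, 0, 0, 0, 0, 0, 1]]

```text
time_s: 2.3
position: [0.4664, 0.052, 0.3021]
tcp_rot: [[-0.97, -0.245, -0.001], [-0.245, 0.97, -0.0], [0.001, -0.0, -1.0]]
force: [0.6, -0.2, 0.3]
opening: 1.0
```

Run:
```python
from rig import *
import cv2,numpy as np
s=read_state();print(s['time_s'],s['position'],s['tcp_rot'].round(3),s['joint_positions'].round(1),s['force'])
np.savez("w1.npz",p=s['position'],R=s['tcp_rot'])
cv2.imwrite("pics/w1.png",capture("wrist")[:,:,::-1])
a=capture("scene")[:,:,::-1];cv2.imwrite("pics/s1.png",a)
```

```text
2.3 [0.4664287  0.05202001 0.30212324] [[-0.97  -0.245 -0.001]
 [-0.245  0.97  -0.   ]
 [ 0.001 -0.    -1.   ]] [  -7.3   12.5   97.4   -0.    70.1 -111.4] [ 0.57429252 -0.22323163  0.32735235]
```

View pics/w1.png

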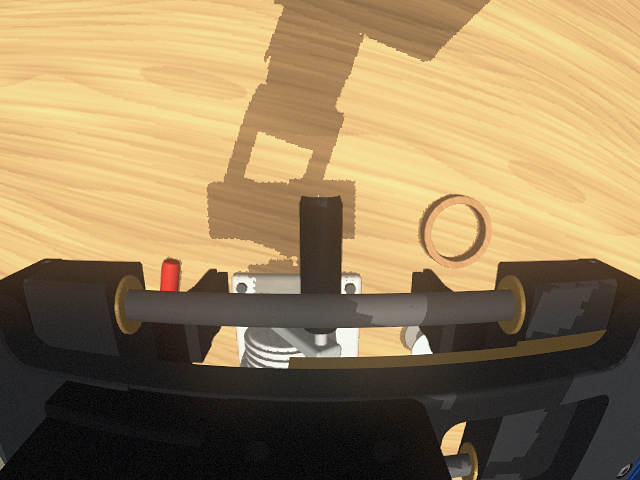

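```bash
cat > ang.py <<'E'
from fit import *
import cv2
V=np.array([0.6298,0.0609,0.2495])
TH=np.radians(np.arange(0,360,1.0))
def box(th):
    P=[]
    for x in(.110,.135):
        for t in(-.016,.016):
            for r in(.073,.097):
                # radial (0,-sin,cos), tangential (0,-cos,-sin)
                P.append([x,-r*np.sin(th)-t*np.cos(th),.165+r*np.cos(th)-t*np.sin(th)])
    return cv2.convexHull(proj("scene",W(V,P)).astype(np.float32))[:,0]
def scores(img):
    """fraction of the box silhouette that is bright, minus bright fraction in a margin on both sides"""
    g=img.max(2).astype(np.float32);k=4;x0,y0,x1,y1=260,160,420,330
    G=cv2.resize(g[y0:y1,x0:x1],None,fx=k,fy=k,interpolation=cv2.INTER_LINEAR)
    out=[]
    for t in TH:
        m=np.zeros(G.shape,np.uint8);cv2.fillConvexPoly(m,np.round((box(t)-[x0,y0]+.5)*k).astype(int),1)
        out.append(G[m>0].mean())
    return np.array(out)
E
python3 - <<'E'
from ang import *
a=cv2.imread("pics/s1.png");s=scores(a);
print(s[::10].round(0).astype(int),np.argmax(s))
# annotated
o=a.copy();q=np.argmax(s[100:260])+100;print(q)
o=cv2.resize(o[140:340,250:430],None,fx=4,fy=4,interpolation=cv2.INTER_CUBIC)
def dr(P,c,cl=True): cv2.polylines(o,[np.round((np.array(P)-[250,140]+.5)*4).astype(int)],cl,c,1)
dr(box(np.radians(q)),(0,0,255));dr(box(0),(0,255,0))
t=np.linspace(0,6.28,90)
dr(proj("scene",W(V,np.c_[t*0+.11,.1*np.cos(t),.165+.1*np.sin(t)])),(255,0,0))
o=o[:600,:800];cv2.imwrite("pics/a1.png",o[:600])
E
```

```text
[ 80  79  90  96  93  84  82  85  93  94  93  96 103 114 132 142 145 138
 139 145 155 160 158 152 142 136 133 129 118 101  83  81  81  88  96  90] 212
212
```

View pics/a1.png

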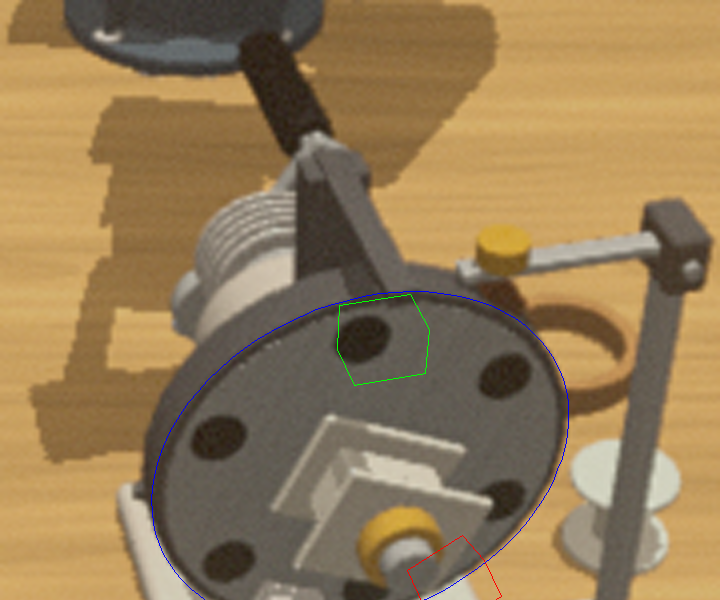

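```bash
cat >> ang.py <<'E'
def polar(img,x=.11,r=np.arange(.055,.1,.001),th=np.radians(np.arange(-180,180,1.0))):
    R_,T_=np.meshgrid(r,th,indexing="ij")
    p=proj("scene",W(V,np.c_[np.full(R_.size,x),-R_.ravel()*np.sin(T_.ravel()),.165+R_.ravel()*np.cos(T_.ravel())]))
    m=p.reshape(*R_.shape,2).astype(np.float32)
    return cv2.remap(img,m[...,0],m[...,1],cv2.INTER_LINEAR)
E
python3 - <<'E'
from ang import *
a=cv2.imread("pics/s1.png");p=polar(a);q=polar(a,.1225)
o=np.vstack([cv2.resize(i[::-1],(720,225)) for i in(p,q)]);cv2.imwrite("pics/p1.png",o)
E
```

```text
(no output)
```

View pics/p1.png

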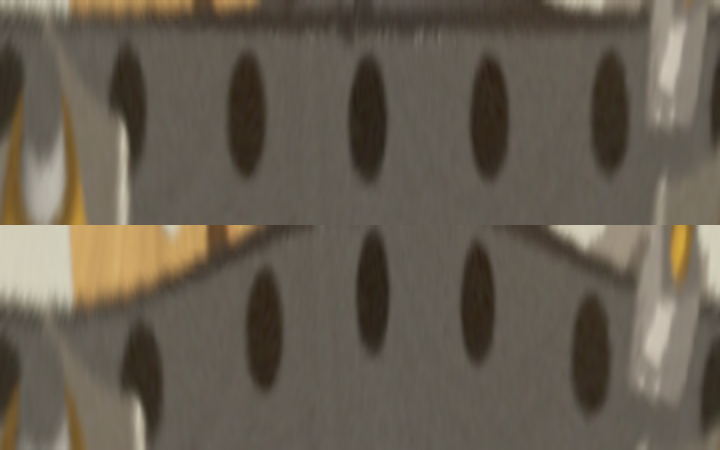

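Request:
play_rows:
  plan:
    - [[0, 0, -0.446, 0, 0, 0, 1], [0, 0, -0.446, 0, 0, 0, 1], [0, 0, -0.446, 0, 0, 0, 1], [0, 0, -0.446, 0, 0, 0, 1], [0, 0, -0.446, 0, 0, 0, 1], [0, 0, 0, 0, 0, 0, 1], [0, 0, 0, 0, 0, 0, -1], [0, 0, 0, 0, 0, 0, -1], [0, 0, 0, 0, 0, 0, -1], [0, 0, 0, 0, 0, 0, -1], [0, 0, 0, 0, 0, 0, -1], [0, 0, 0, 0, 0, 0, -1]]

```text
time_s: 3.6
position: [0.467, 0.0517, 0.1913]
tcp_rot: [[-0.97, -0.244, 0.001], [-0.244, 0.97, -0.0], [-0.001, -0.0, -1.0]]
force: [-0.4, 0.0, 0.4]
opening: 0.54
```

```bash
cat >> ang.py <<'E'
import json,os
def theta(img,pred=None):
    d=polar(img,.11,np.arange(.068,.085,.001)).max(2)<62
    th=np.radians(np.arange(-180,180,1.0));w=(abs(th)<np.radians(119.5)) 
    f=(d.mean(0)*w)@np.exp(1j*6*th)
    ph=np.degrees(np.angle(f))/6
    c=(ph+30+60*np.arange(6)+180)%360-180
    b=polar(img,.1225,np.arange(.078,.093,.001)).max(2).mean(0)
    sc=[b[(abs((np.degrees(th)-x+180)%360-180)<7)].mean() for x in c]
    return c,np.array(sc),d[:,w].mean()
def snap():
    """state + angle; time stamp = time before the call"""
    s=read_state();im=capture("scene")[:,:,::-1].copy()
    n=len([f for f in os.listdir("pics") if f.startswith("m")]);cv2.imwrite(f"pics/m{n:03d}.png",im)
    c,sc,d=theta(im);i=np.argsort(c)
    print("t",round(s['time_s'],3),"pos",s['position'].round(4),"F",s['force'].round(1),"open",round(float(s['opening']),3))
    print("  cand",c[i].round(1),sc[i].round(0),"d",round(float(d),3))
    return s,c
E
python3 - <<'E'
from ang import *
print(*theta(cv2.imread("pics/s1.png")));s,c=snap();print(s['moment'])
E
```

```text
[  33.66117386   93.66117386  153.66117386 -146.33882614  -86.33882614
  -26.33882614] [ 97.78571429 100.47142857 156.98095238 154.75238095  97.85714286
  98.01428571] 0.2471080482402166
t 3.6 pos [0.467  0.0517 0.1913] F [-0.4  0.   0.4] open 0.54
  cand [-146.3  -86.3  -26.3   33.7   93.7  153.7] [157.  99. 100. 100. 102. 159.] d 0.243
[ 0.09525599 -0.13308161  0.01486918]
```

Request:
play_rows:
  plan:
    - [[0, 0, 0, 0, 0, 0, -1], [0, 0, 0, 0, 0, 0, -1], [0, 0, 0, 0, 0, 0, -1], [0, 0, 0, 0, 0, 0, -1], [0, 0, 0, 0, 0, 0, -1]]

```text
time_s: 4.15
position: [0.4668, 0.0517, 0.1911]
tcp_rot: [[-0.97, -0.244, -0.0], [-0.244, 0.97, 0.0], [0.0, 0.0, -1.0]]
force: [-0.7, 1.9, 1.1]
opening: 0.335
```

```bash
cat > plan.py <<'E'
import numpy as np,json,os,sys
from scipy.optimize import least_squares
YW=np.array([-np.sin(.2495),np.cos(.2495)])
UNIT=.0005
P0=dict(D=.031,G=.020,J=.030)
def load():
    if os.path.exists("st.json"):return json.load(open("st.json"))
    phi=-np.radians(34.7)
    return dict(knots=[[4.15,phi]],snaps=[],th0=np.radians(153.7),cmd=[.4670,.0520,.1915],
        c0=[.4670+YW[0]*.055*np.sin(phi),.0520+YW[1]*.055*np.sin(phi),.1915-.055*np.cos(phi)],par=P0,pend=None)
def save(s):json.dump(s,open("st.json","w"))
def step(th,w,wc,p,dt):
    sl=wc-w;T=.03*sl+.004*np.tanh(sl/.02)-.006*w+p['G']*np.sin(th)
    if abs(w)<1e-3 and abs(T)<p['D']:return th,0.
    if w<=0 and T<0:return th,0.
    w2=max(0.,w+dt*(T-p['D'])/p['J']);return th+dt*(w+w2)/2,w2
LAG=.03
def sim(s,p,tend,dt=.005):
    k=np.array(s['knots']);t=np.arange(k[0,0],tend+1e-9,dt)
    ph=np.interp(t-LAG,k[:,0],k[:,1]);wc=np.gradient(ph,dt) if len(t)>2 else t*0
    th,w=s['th0'],0.;out=[]
    for i in range(len(t)):
        out.append((th,w));th,w=step(th,w,wc[i],p,dt)
    return t,np.array(out)
def fit(s):
    sn=np.array(s['snaps'])
    def res(x):
        p=dict(D=x[0]*.031,G=x[1]*.02,J=x[2]*.03)
        t,o=sim(s,p,sn[-1,0]+.01)
        return np.r_[(np.interp(sn[:,0],t,o[:,0])-sn[:,1])/.02,(x-1)/[.4,.2,.2]]
    o=least_squares(res,[s['par']['D']/.031,s['par']['G']/.02,s['par']['J']/.03],bounds=([.3,.6,.6],[1.8,1.5,1.5]),diff_step=.01)
    x=o.x;s['par']=dict(D=x[0]*.031,G=x[1]*.02,J=x[2]*.03)
    r=res(x)[:len(sn)]*.02;print("  par D%.4f G%.4f J%.4f"%tuple(s['par'].values()),"resid",r[-6:].round(3))
def rows(s,phis,pad=()):
    """rows for crank angles phis (one per 0.1 s)"""
    out=[];prev=s['knots'][-1][1];cur=np.array(s['cmd']);L=[]
    for f in phis:
        R=.055*(1+(f-prev)**2/12)
        q=np.array(s['c0'])+[-YW[0]*R*np.sin(f),-YW[1]*R*np.sin(f),R*np.cos(f)]
        d=np.round((q-cur)/UNIT)/100;cur=cur+d*.05;out.append([float(x) for x in d]+[0,0,0,-1]);prev=f
    s['pend']=dict(phis=list(map(float,phis)),cmd=cur.tolist())
    print(json.dumps([[[*r[:3],0,0,0,-1] for r in out]]).replace(".0,",","))
def commit(s,t0):
    """pending rows were played; t0 = time at their start"""
    p=s['pend'];
    if not p:return
    k=s['knots']
    if t0>k[-1][0]+1e-6:k.append([t0,k[-1][1]])
    for i,f in enumerate(p['phis']):k.append([t0+.1*(i+1),f])
    s['cmd']=p['cmd'];s['pend']=None
def predict(s,wref,n=12,pause=.05,kp=1.2,wmax=4.6,amax=.6,show=True):
    """MPC-like roll-out: crank speed per row so that the spindle follows wref(t,th)"""
    p=s['par'];t0=s['knots'][-1][0];_,o=sim(s,p,t0);th,w=o[-1]
    ph=s['knots'][-1][1];wc=0.
    for _ in range(int(pause/.005)):th,w=step(th,w,0,p,.005)
    t=t0+pause;k=s['knots'];wc=(k[-1][1]-k[-2][1])/(k[-1][0]-k[-2][0]) if len(k)>1 else 0
    phis=[];tr=[]
    for i in range(n):
        wr=wref(t+.05,th);thm=th+w*.05
        T=p['D']+.006*w-p['G']*np.sin(thm)+p['J']*kp*(wr-w)
        c=w+(T-.004)/.03
        c=np.clip(c,max(0,wc-amax),min(wmax,wc+amax));wc=c;ph+=c*.1;phis.append(ph)
        for _ in range(20):th,w=step(th,w,c,p,.005)
        t+=.1;tr.append((round(float(w),2)))
    if show:print("  pred w",tr,"th_end",round(np.degrees(th)%360,1),"crank",np.diff([phis[0]]+phis).round(2)[[1,6,-1]]*10)
    return phis
def ramp(t,th):return 2.09
def after(n,wref=ramp,**kw):
    """after a move of n rows: snap, fit, plan"""
    from ang import snap
    s=load();st,c=snap();commit(s,st['time_s']-.1*n)
    k=s['knots'];_,o=sim(s,s['par'],st['time_s']);pr=np.degrees(o[-1,0])
    m=c+360*np.round((pr-c)/360);m=m[np.argmin(abs(m-pr))]
    s['snaps'].append([st['time_s'],float(np.radians(m))])
    d=st['position']-s['cmd'];yp=(st['position'][:2]-np.array(s['c0'][:2]))@YW
    phm=np.degrees(np.arctan2(-yp,st['position'][2]-s['c0'][2]))
    print("  meas",round(m,1),"pred",round(pr,1),"cmd err mm",(d*1e3).round(1),"lag deg",round((np.degrees(k[-1][1])-phm+180)%360-180,1))
    fit(s);_,o=sim(s,s['par'],st['time_s']);print("  now w %.2f th %.1f"%(o[-1,1],np.degrees(o[-1,0])))
    if wref:
        rows(s,predict(s,wref,**kw))
    save(s);return s
E
python3 -c "
from plan import *
s=load();rows(s,predict(s,ramp,pause=0,kp=.7,amax=.25));save(s)"
```

```text
pred w [0.0, 0.0, 0.01, 0.05, 0.1, 0.18, 0.26, 0.36, 0.47, 0.58, 0.68, 0.77] th_end 171.4 crank [0.5 1.8 2.6]
[[[0.01, -0.02, 0.02, 0, 0, 0, -1], [0.01, -0.05, 0.02, 0, 0, 0, -1], [0.02, -0.07, 0.04, 0, 0, 0, -1], [0.02, -0.1, 0.05, 0, 0, 0, -1], [0.03, -0.12, 0.04, 0, 0, 0, -1], [0.04, -0.16, 0.02, 0, 0, 0, -1], [0.05, -0.19, 0, 0, 0, 0, -1], [0.05, -0.21, -0.04, 0, 0, 0, -1], [0.06, -0.22, -0.1, 0, 0, 0, -1], [0.05, -0.2, -0.15, 0, 0, 0, -1], [0.05, -0.17, -0.21, 0, 0, 0, -1], [0.03, -0.12, -0.26, 0, 0, 0, -1]]]
```

Request:
play_rows:
  plan:
    - [[0.01, -0.02, 0.02, 0, 0, 0, -1], [0.01, -0.05, 0.02, 0, 0, 0, -1], [0.02, -0.07, 0.04, 0, 0, 0, -1], [0.02, -0.1, 0.05, 0, 0, 0, -1], [0.03, -0.12, 0.04, 0, 0, 0, -1], [0.04, -0.16, 0.02, 0, 0, 0, -1], [0.05, -0.19, 0, 0, 0, 0, -1], [0.05, -0.21, -0.04, 0, 0, 0, -1], [0.06, -0.22, -0.1, 0, 0, 0, -1], [0.05, -0.2, -0.15, 0, 0, 0, -1], [0.05, -0.17, -0.21, 0, 0, 0, -1], [0.03, -0.12, -0.26, 0, 0, 0, -1]]

```text
time_s: 5.35
position: [0.4872, -0.0294, 0.1617]
tcp_rot: [[-0.97, -0.243, -0.002], [-0.243, 0.97, 0.003], [0.001, 0.004, -1.0]]
force: [0.8, 10.9, -2.4]
opening: 0.336
```

```bash
python3 -c "
from plan import *
after(12,kp=.8,amax=.5)"
```

```text
t 5.35 pos [ 0.4872 -0.0294  0.1617] F [ 0.8 10.9 -2.4] open 0.336
  cand [-177.4 -117.4  -57.4    2.6   62.6  122.6] [145. 136. 100. 100. 101.  97.] d 0.267
  meas 182.6 pred 170.0 cmd err mm [-0.8  0.1 -1.3] lag deg -1.2
  par D0.0162 G0.0206 J0.0272 resid [-0.003]
  now w 1.06 th 182.4
  pred w [1.04, 1.12, 1.19, 1.26, 1.32, 1.38, 1.43, 1.48, 1.53, 1.57, 1.61, 1.65] th_end 278.4 crank [2.6 3.1 3.4]
[[[0.01, -0.05, -0.27, 0, 0, 0, -1], [-0.01, 0.02, -0.28, 0, 0, 0, -1], [-0.02, 0.1, -0.28, 0, 0, 0, -1], [-0.05, 0.17, -0.26, 0, 0, 0, -1], [-0.06, 0.24, -0.2, 0, 0, 0, -1], [-0.07, 0.3, -0.12, 0, 0, 0, -1], [-0.09, 0.33, -0.03, 0, 0, 0, -1], [-0.08, 0.33, 0.08, 0, 0, 0, -1], [-0.08, 0.3, 0.19, 0, 0, 0, -1], [-0.05, 0.22, 0.29, 0, 0, 0, -1], [-0.04, 0.12, 0.35, 0, 0, 0, -1], [0, 0.01, 0.37, 0, 0, 0, -1]]]
```

Request:
play_rows:
  plan:
    - [[0.01, -0.05, -0.27, 0, 0, 0, -1], [-0.01, 0.02, -0.28, 0, 0, 0, -1], [-0.02, 0.1, -0.28, 0, 0, 0, -1], [-0.05, 0.17, -0.26, 0, 0, 0, -1], [-0.06, 0.24, -0.2, 0, 0, 0, -1], [-0.07, 0.3, -0.12, 0, 0, 0, -1], [-0.09, 0.33, -0.03, 0, 0, 0, -1], [-0.08, 0.33, 0.08, 0, 0, 0, -1], [-0.08, 0.3, 0.19, 0, 0, 0, -1], [-0.05, 0.22, 0.29, 0, 0, 0, -1], [-0.04, 0.12, 0.35, 0, 0, 0, -1], [0, 0.01, 0.37, 0, 0, 0, -1]]

```text
time_s: 6.6
position: [0.4611, 0.0745, 0.1549]
tcp_rot: [[-0.969, -0.246, 0.0], [-0.246, 0.969, -0.001], [0.0, -0.001, -1.0]]
force: [0.5, -6.0, -2.6]
opening: 0.334
```

```bash
python3 -c "
from plan import *
after(12,kp=.8,amax=.5)"
```

```text
t 6.6 pos [0.4611 0.0745 0.1549] F [ 0.5 -6.  -2.6] open 0.334
  cand [-141.1  -81.1  -21.1   38.9   98.9  158.9] [155. 163.  98.  99. 103. 115.] d 0.265
  meas 278.9 pred 277.8 cmd err mm [ 0.1 -0.5 -0.1] lag deg 0.0
  par D0.0157 G0.0199 J0.0274 resid [-0.    -0.001]
  now w 1.65 th 278.9
  pred w [1.52, 1.57, 1.61, 1.64, 1.68, 1.71, 1.74, 1.76, 1.79, 1.81, 1.83, 1.85] th_end 39.7 crank [3.2 2.9 2.4]
[[[0.03, -0.11, 0.34, 0, 0, 0, -1], [0.05, -0.21, 0.29, 0, 0, 0, -1], [0.08, -0.28, 0.2, 0, 0, 0, -1], [0.08, -0.32, 0.09, 0, 0, 0, -1], [0.08, -0.33, -0, 0, 0, 0, -1], [0.08, -0.31, -0.11, 0, 0, 0, -1], [0.06, -0.25, -0.19, 0, 0, 0, -1], [0.05, -0.19, -0.24, 0, 0, 0, -1], [0.03, -0.1, -0.28, 0, 0, 0, -1], [0.01, -0.04, -0.28, 0, 0, 0, -1], [-0.01, 0.04, -0.27, 0, 0, 0, -1], [-0.03, 0.09, -0.25, 0, 0, 0, -1]]]
```

Request:
play_rows:
  plan:
    - [[0.03, -0.11, 0.34, 0, 0, 0, -1], [0.05, -0.21, 0.29, 0, 0, 0, -1], [0.08, -0.28, 0.2, 0, 0, 0, -1], [0.08, -0.32, 0.09, 0, 0, 0, -1], [0.08, -0.33, 0, 0, 0, 0, -1], [0.08, -0.31, -0.11, 0, 0, 0, -1], [0.06, -0.25, -0.19, 0, 0, 0, -1], [0.05, -0.19, -0.24, 0, 0, 0, -1], [0.03, -0.1, -0.28, 0, 0, 0, -1], [0.01, -0.04, -0.28, 0, 0, 0, -1], [-0.01, 0.04, -0.27, 0, 0, 0, -1], [-0.03, 0.09, -0.25, 0, 0, 0, -1]]

```text
time_s: 7.85
position: [0.4861, -0.0251, 0.1188]
tcp_rot: [[-0.97, -0.242, -0.001], [-0.242, 0.97, 0.003], [0.0, 0.004, -1.0]]
force: [0.1, 12.3, 7.7]
opening: 0.336
```

```bash
python3 -c "
from plan import *
after(12,kp=1.5,amax=.5)"
```

```text
t 7.85 pos [ 0.4861 -0.0251  0.1188] F [ 0.1 12.3  7.7] open 0.336
  cand [-138.7  -78.7  -18.7   41.3  101.3  161.3] [152.  98. 100. 164. 102. 117.] d 0.262
  meas 401.3 pred 400.6 cmd err mm [-0.4  0.4 -1.2] lag deg -1.3
  par D0.0154 G0.0198 J0.0278 resid [-0.001  0.    -0.   ]
  now w 1.88 th 401.2
  pred w [1.8, 1.84, 1.87, 1.9, 1.93, 1.95, 1.97, 1.99, 2.0, 2.02, 2.03, 2.04] th_end 179.4 crank [2.4 2.3 2.8]
[[[-0.03, 0.15, -0.22, 0, 0, 0, -1], [-0.05, 0.19, -0.17, 0, 0, 0, -1], [-0.06, 0.22, -0.12, 0, 0, 0, -1], [-0.06, 0.24, -0.06, 0, 0, 0, -1], [-0.06, 0.24, -0, 0, 0, 0, -1], [-0.06, 0.24, 0.05, 0, 0, 0, -1], [-0.06, 0.22, 0.1, 0, 0, 0, -1], [-0.05, 0.2, 0.17, 0, 0, 0, -1], [-0.04, 0.16, 0.21, 0, 0, 0, -1], [-0.03, 0.11, 0.26, 0, 0, 0, -1], [-0.01, 0.05, 0.3, 0, 0, 0, -1], [0.01, -0.04, 0.3, 0, 0, 0, -1]]]
```

Request:
play_rows:
  plan:
    - [[-0.03, 0.15, -0.22, 0, 0, 0, -1], [-0.05, 0.19, -0.17, 0, 0, 0, -1], [-0.06, 0.22, -0.12, 0, 0, 0, -1], [-0.06, 0.24, -0.06, 0, 0, 0, -1], [-0.06, 0.24, 0, 0, 0, 0, -1], [-0.06, 0.24, 0.05, 0, 0, 0, -1], [-0.06, 0.22, 0.1, 0, 0, 0, -1], [-0.05, 0.2, 0.17, 0, 0, 0, -1], [-0.04, 0.16, 0.21, 0, 0, 0, -1], [-0.03, 0.11, 0.26, 0, 0, 0, -1], [-0.01, 0.05, 0.3, 0, 0, 0, -1], [0.01, -0.04, 0.3, 0, 0, 0, -1]]

```text
time_s: 9.1
position: [0.4616, 0.0728, 0.1622]
tcp_rot: [[-0.969, -0.246, 0.002], [-0.246, 0.969, -0.003], [-0.001, -0.003, -1.0]]
force: [1.0, -9.3, -3.5]
opening: 0.335
```

```bash
python3 -c "
from plan import *
after(12,kp=1.5,amax=.5)"
```

```text
t 9.1 pos [0.4616 0.0728 0.1622] F [ 1.  -9.3 -3.5] open 0.335
  cand [-129.7  -69.7   -9.7   50.3  110.3  170.3] [142.  97.  99. 101. 100. 139.] d 0.265
  meas 530.3 pred 539.3 cmd err mm [ 0.1 -0.7  1.2] lag deg -1.1
  par D0.0193 G0.0167 J0.0224 resid [-0.012  0.008 -0.009  0.005]
  now w 1.92 th 530.6
  pred w [1.78, 1.82, 1.86, 1.89, 1.92, 1.94, 1.96, 1.98, 2.0, 2.01, 2.02, 2.03] th_end 307.9 crank [3.1 3.5 3.5]
[[[0.03, -0.13, 0.31, 0, 0, 0, -1], [0.06, -0.23, 0.25, 0, 0, 0, -1], [0.08, -0.29, 0.18, 0, 0, 0, -1], [0.08, -0.35, 0.07, 0, 0, 0, -1], [0.1, -0.36, -0.04, 0, 0, 0, -1], [0.08, -0.33, -0.18, 0, 0, 0, -1], [0.07, -0.25, -0.28, 0, 0, 0, -1], [0.03, -0.15, -0.36, 0, 0, 0, -1], [0.01, -0.01, -0.4, 0, 0, 0, -1], [-0.03, 0.12, -0.37, 0, 0, 0, -1], [-0.06, 0.23, -0.31, 0, 0, 0, -1], [-0.09, 0.32, -0.2, 0, 0, 0, -1]]]
```

```bash
ls pics|tr '\n' ' '
python3 - <<'E'
from ang import *
o=[]
for f in("m001","m002","m003","m004"):
    a=cv2.imread(f"pics/{f}.png");p=polar(a);
    o.append(cv2.resize(p[::-1],(720,145)))
    d=polar(a,.11,np.arange(.068,.085,.001)).max(2)
    m=(d<62).mean(0); print(f,theta(a)[0].round(1), [int(x) for x in np.degrees(np.radians(np.arange(-180,180)))[np.diff(np.r_[0,(m>.5)*1])!=0]])
cv2.imwrite("pics/p2.png",np.vstack(o))
E
```

```text
a1.png crop0.png m000.png m001.png m002.png m003.png m004.png p1.png s1.png scene0.png top0.png w1.png m001 [   2.6   62.6  122.6 -177.4 -117.4  -57.4] [-96, -80, -35, -19, 25, 42, 86, 102, 146, 162]
m002 [  38.9   98.9  158.9 -141.1  -81.1  -21.1] [-119, -103, -59, -43, 1, 18, 62, 79, 123, 138]
m003 [  41.3  101.3  161.3 -138.7  -78.7  -18.7] [-117, -101, -57, -41, 3, 21, 64, 81, 125, 140]
m004 [  50.3  110.3  170.3 -129.7  -69.7   -9.7] [-108, -92, -48, -31, 12, 29, 74, 90, 134, 150]
```

View pics/p2.png

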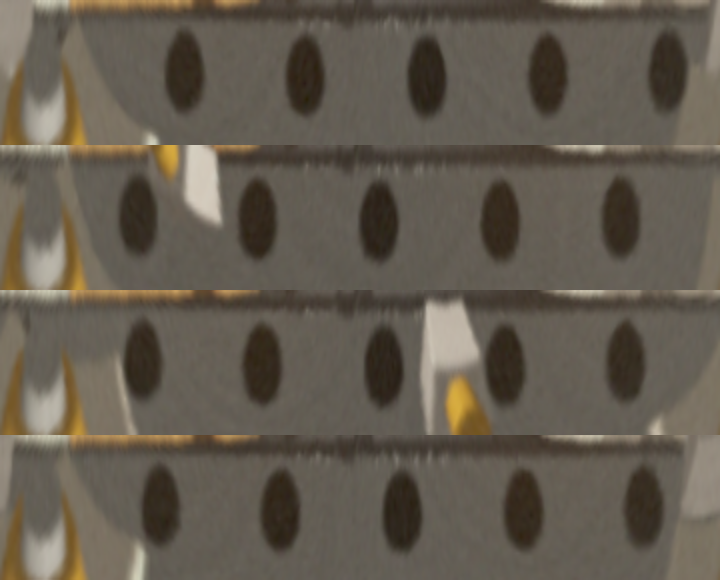

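Request:
play_rows:
  plan:
    - [[0.03, -0.13, 0.31, 0, 0, 0, -1], [0.06, -0.23, 0.25, 0, 0, 0, -1], [0.08, -0.29, 0.18, 0, 0, 0, -1], [0.08, -0.35, 0.07, 0, 0, 0, -1], [0.1, -0.36, -0.04, 0, 0, 0, -1], [0.08, -0.33, -0.18, 0, 0, 0, -1], [0.07, -0.25, -0.28, 0, 0, 0, -1], [0.03, -0.15, -0.36, 0, 0, 0, -1], [0.01, -0.01, -0.4, 0, 0, 0, -1], [-0.03, 0.12, -0.37, 0, 0, 0, -1], [-0.06, 0.23, -0.31, 0, 0, 0, -1], [-0.09, 0.32, -0.2, 0, 0, 0, -1]]

```text
time_s: 10.35
position: [0.4795, 0.0017, 0.0943]
tcp_rot: [[-0.97, -0.244, 0.0], [-0.244, 0.97, -0.001], [-0.0, -0.001, -1.0]]
force: [-1.6, 4.2, 13.5]
opening: 0.334
```

```bash
sed -i 's/bounds=(\[.3,.6,.6\],\[1.8,1.5,1.5\])/bounds=([.5,.7,.72],[1.8,1.5,1.5])/; s/\[.4,.2,.2\]/[.6,.4,.4]/' plan.py; python3 -c "
from plan import *
after(12,kp=1.8,amax=.5)"
```

```text
t 10.35 pos [0.4795 0.0017 0.0943] F [-1.6  4.2 13.5] open 0.334
  cand [-172.5 -112.5  -52.5    7.5   67.5  127.5] [156. 131. 163.  97. 100.  98.] d 0.249
  meas 667.5 pred 667.0 cmd err mm [-0.  -0.3 -0.2] lag deg 0.1
  par D0.0193 G0.0166 J0.0225 resid [-0.013  0.007 -0.007  0.008 -0.004]
  now w 2.02 th 667.2
  pred w [1.84, 1.88, 1.92, 1.95, 1.97, 1.99, 2.01, 2.02, 2.03, 2.04, 2.05, 2.06] th_end 88.0 crank [3.3 2.8 2.5]
[[[-0.09, 0.36, -0.07, 0, 0, 0, -1], [-0.09, 0.36, 0.05, 0, 0, 0, -1], [-0.08, 0.31, 0.16, 0, 0, 0, -1], [-0.06, 0.23, 0.24, 0, 0, 0, -1], [-0.03, 0.15, 0.3, 0, 0, 0, -1], [-0.02, 0.06, 0.32, 0, 0, 0, -1], [0.01, -0.04, 0.31, 0, 0, 0, -1], [0.03, -0.11, 0.27, 0, 0, 0, -1], [0.04, -0.16, 0.23, 0, 0, 0, -1], [0.06, -0.22, 0.18, 0, 0, 0, -1], [0.06, -0.25, 0.11, 0, 0, 0, -1], [0.06, -0.26, 0.04, 0, 0, 0, -1]]]
```

```bash
python3 -c "
from plan import *
s=load();rows(s,predict(s,lambda t,th:2.16,n=24,kp=2.2,amax=.6));save(s)"
```

```text
pred w [1.87, 1.93, 1.97, 2.01, 2.04, 2.07, 2.08, 2.1, 2.11, 2.12, 2.13, 2.14, 2.14, 2.14, 2.15, 2.15, 2.15, 2.15, 2.16, 2.16, 2.16, 2.16, 2.16, 2.16] th_end 240.5 crank [3.5 2.9 3.6]
[[[-0.09, 0.38, -0.08, 0, 0, 0, -1], [-0.1, 0.38, 0.07, 0, 0, 0, -1], [-0.08, 0.31, 0.18, 0, 0, 0, -1], [-0.06, 0.23, 0.28, 0, 0, 0, -1], [-0.03, 0.14, 0.32, 0, 0, 0, -1], [-0.01, 0.03, 0.33, 0, 0, 0, -1], [0.02, -0.07, 0.31, 0, 0, 0, -1], [0.03, -0.14, 0.27, 0, 0, 0, -1], [0.05, -0.2, 0.22, 0, 0, 0, -1], [0.07, -0.24, 0.15, 0, 0, 0, -1], [0.06, -0.26, 0.08, 0, 0, 0, -1], [0.07, -0.28, 0.01, 0, 0, 0, -1], [0.07, -0.26, -0.07, 0, 0, 0, -1], [0.06, -0.25, -0.13, 0, 0, 0, -1], [0.06, -0.21, -0.2, 0, 0, 0, -1], [0.03, -0.15, -0.26, 0, 0, 0, -1], [0.03, -0.08, -0.3, 0, 0, 0, -1], [-0.01, 0, -0.32, 0, 0, 0, -1], [-0.02, 0.1, -0.32, 0, 0, 0, -1], [-0.05, 0.2, -0.28, 0, 0, 0, -1], [-0.07, 0.28, -0.21, 0, 0, 0, -1], [-0.09, 0.34, -0.12, 0, 0, 0, -1], [-0.09, 0.37, 0.02, 0, 0, 0, -1], [-0.09, 0.36, 0.15, 0, 0, 0, -1]]]
```

Request:
play_rows:
  plan:
    - [[-0.09, 0.38, -0.08, 0, 0, 0, -1], [-0.1, 0.38, 0.07, 0, 0, 0, -1], [-0.08, 0.31, 0.18, 0, 0, 0, -1], [-0.06, 0.23, 0.28, 0, 0, 0, -1], [-0.03, 0.14, 0.32, 0, 0, 0, -1], [-0.01, 0.03, 0.33, 0, 0, 0, -1], [0.02, -0.07, 0.31, 0, 0, 0, -1], [0.03, -0.14, 0.27, 0, 0, 0, -1], [0.05, -0.2, 0.22, 0, 0, 0, -1], [0.07, -0.24, 0.15, 0, 0, 0, -1], [0.06, -0.26, 0.08, 0, 0, 0, -1], [0.07, -0.28, 0.01, 0, 0, 0, -1]]

```text
time_s: 11.6
position: [0.4759, 0.0156, 0.2007]
tcp_rot: [[-0.97, -0.244, 0.0], [-0.244, 0.97, 0.001], [-0.001, 0.001, -1.0]]
force: [5.4, 4.3, -24.6]
opening: 0.333
```

Request:
play_rows:
  plan:
    - [[0.07, -0.26, -0.07, 0, 0, 0, -1], [0.06, -0.25, -0.13, 0, 0, 0, -1], [0.06, -0.21, -0.2, 0, 0, 0, -1], [0.03, -0.15, -0.26, 0, 0, 0, -1], [0.03, -0.08, -0.3, 0, 0, 0, -1], [-0.01, 0, -0.32, 0, 0, 0, -1], [-0.02, 0.1, -0.32, 0, 0, 0, -1], [-0.05, 0.2, -0.28, 0, 0, 0, -1], [-0.07, 0.28, -0.21, 0, 0, 0, -1], [-0.09, 0.34, -0.12, 0, 0, 0, -1], [-0.09, 0.37, 0.02, 0, 0, 0, -1], [-0.09, 0.36, 0.15, 0, 0, 0, -1]]

```text
time_s: 12.8
position: [0.4672, 0.0505, 0.099]
tcp_rot: [[-0.97, -0.244, -0.001], [-0.244, 0.97, -0.001], [0.002, -0.0, -1.0]]
force: [-2.4, -6.7, 9.1]
opening: 0.335
```

```bash
python3 -c "
from plan import *
after(24,wref=lambda t,th:2.14,n=24,kp=2.2,amax=.6)"
```

```text
Traceback (most recent call last):
TypeError: after() got multiple values for argument 'n'
```

```bash
sed -i 's/def after(n,/def after(nplayed,/; s/-.1\*n)/-.1*nplayed)/; s/R=.055\*/R=.0544*/' plan.py; python3 -c "
from plan import *
after(24,wref=lambda t,th:2.14,n=24,kp=2.2,amax=.6)"
```

```text
t 12.8 pos [0.4672 0.0505 0.099 ] F [-2.4 -6.7  9.1] open 0.335
  cand [-178.9 -118.9  -58.9    1.1   61.1  121.1] [147. 156.  99.  97. 101.  97.] d 0.269
  meas 961.1 pred 960.9 cmd err mm [-0.3 -0.5 -0.5] lag deg 0.5
  par D0.0193 G0.0167 J0.0226 resid [-0.013  0.007 -0.007  0.008 -0.003 -0.001]
  now w 2.14 th 961.1
  pred w [1.94, 1.98, 2.01, 2.04, 2.06, 2.08, 2.09, 2.1, 2.11, 2.11, 2.12, 2.12, 2.13, 2.13, 2.13, 2.13, 2.13, 2.14, 2.14, 2.14, 2.14, 2.14, 2.14, 2.14] th_end 174.8 crank [3.7 3.4 3. ]
[[[-0.08, 0.28, 0.29, 0, 0, 0, -1], [-0.04, 0.17, 0.37, 0, 0, 0, -1], [-0.01, 0.02, 0.4, 0, 0, 0, -1], [0.03, -0.11, 0.39, 0, 0, 0, -1], [0.06, -0.24, 0.31, 0, 0, 0, -1], [0.09, -0.32, 0.2, 0, 0, 0, -1], [0.09, -0.36, 0.07, 0, 0, 0, -1], [0.09, -0.35, -0.05, 0, 0, 0, -1], [0.07, -0.3, -0.16, 0, 0, 0, -1], [0.06, -0.24, -0.24, 0, 0, 0, -1], [0.04, -0.14, -0.29, 0, 0, 0, -1], [0.01, -0.06, -0.31, 0, 0, 0, -1], [-0, 0.03, -0.3, 0, 0, 0, -1], [-0.03, 0.1, -0.27, 0, 0, 0, -1], [-0.04, 0.17, -0.23, 0, 0, 0, -1], [-0.05, 0.21, -0.18, 0, 0, 0, -1], [-0.07, 0.24, -0.11, 0, 0, 0, -1], [-0.06, 0.26, -0.05, 0, 0, 0, -1], [-0.07, 0.27, 0.03, 0, 0, 0, -1], [-0.07, 0.26, 0.09, 0, 0, 0, -1], [-0.06, 0.23, 0.16, 0, 0, 0, -1], [-0.04, 0.19, 0.23, 0, 0, 0, -1], [-0.04, 0.12, 0.29, 0, 0, 0, -1], [-0.01, 0.05, 0.32, 0, 0, 0, -1]]]
```

Request:
play_rows:
  plan:
    - [[-0.08, 0.28, 0.29, 0, 0, 0, -1], [-0.04, 0.17, 0.37, 0, 0, 0, -1], [-0.01, 0.02, 0.4, 0, 0, 0, -1], [0.03, -0.11, 0.39, 0, 0, 0, -1], [0.06, -0.24, 0.31, 0, 0, 0, -1], [0.09, -0.32, 0.2, 0, 0, 0, -1], [0.09, -0.36, 0.07, 0, 0, 0, -1], [0.09, -0.35, -0.05, 0, 0, 0, -1], [0.07, -0.3, -0.16, 0, 0, 0, -1], [0.06, -0.24, -0.24, 0, 0, 0, -1], [0.04, -0.14, -0.29, 0, 0, 0, -1], [0.01, -0.06, -0.31, 0, 0, 0, -1]]

```text
time_s: 14.05
position: [0.4878, -0.0317, 0.1478]
tcp_rot: [[-0.97, -0.243, -0.001], [-0.243, 0.97, 0.002], [0.0, 0.002, -1.0]]
force: [0.0, 10.3, 1.1]
opening: 0.335
```

Request:
play_rows:
  plan:
    - [[0, 0.03, -0.3, 0, 0, 0, -1], [-0.03, 0.1, -0.27, 0, 0, 0, -1], [-0.04, 0.17, -0.23, 0, 0, 0, -1], [-0.05, 0.21, -0.18, 0, 0, 0, -1], [-0.07, 0.24, -0.11, 0, 0, 0, -1], [-0.06, 0.26, -0.05, 0, 0, 0, -1], [-0.07, 0.27, 0.03, 0, 0, 0, -1], [-0.07, 0.26, 0.09, 0, 0, 0, -1], [-0.06, 0.23, 0.16, 0, 0, 0, -1], [-0.04, 0.19, 0.23, 0, 0, 0, -1], [-0.04, 0.12, 0.29, 0, 0, 0, -1], [-0.01, 0.05, 0.32, 0, 0, 0, -1]]

```text
time_s: 15.25
position: [0.461, 0.0752, 0.149]
tcp_rot: [[-0.969, -0.246, 0.002], [-0.246, 0.969, -0.002], [-0.001, -0.002, -1.0]]
force: [-0.6, -8.6, -1.2]
opening: 0.335
```

```bash
python3 -c "
from plan import *
after(24,wref=lambda t,th:2.14,n=24,kp=2.2,amax=.6)"
```

```text
t 15.25 pos [0.461  0.0752 0.149 ] F [-0.6 -8.6 -1.2] open 0.335
  cand [-122.  -62.   -2.   58.  118.  178.] [140.  99.  98. 101.  97. 143.] d 0.267
  meas 1258.0 pred 1255.9 cmd err mm [-0.   0.2  1.5] lag deg -1.6
  par D0.0191 G0.0164 J0.0230 resid [ 0.    -0.008  0.007  0.001  0.011 -0.008]
  now w 2.12 th 1257.5
  pred w [1.96, 2.0, 2.03, 2.05, 2.07, 2.08, 2.1, 2.1, 2.11, 2.12, 2.12, 2.13, 2.13, 2.13, 2.13, 2.13, 2.13, 2.14, 2.14, 2.14, 2.14, 2.14, 2.14, 2.14] th_end 111.9 crank [3.3 3.6 2.5]
[[[0.02, -0.07, 0.35, 0, 0, 0, -1], [0.04, -0.17, 0.32, 0, 0, 0, -1], [0.07, -0.27, 0.24, 0, 0, 0, -1], [0.09, -0.35, 0.14, 0, 0, 0, -1], [0.1, -0.38, 0.01, 0, 0, 0, -1], [0.09, -0.36, -0.13, 0, 0, 0, -1], [0.07, -0.29, -0.26, 0, 0, 0, -1], [0.05, -0.19, -0.35, 0, 0, 0, -1], [0.02, -0.05, -0.39, 0, 0, 0, -1], [-0.03, 0.08, -0.38, 0, 0, 0, -1], [-0.05, 0.2, -0.32, 0, 0, 0, -1], [-0.07, 0.29, -0.23, 0, 0, 0, -1], [-0.09, 0.34, -0.11, 0, 0, 0, -1], [-0.08, 0.34, 0.01, 0, 0, 0, -1], [-0.08, 0.32, 0.11, 0, 0, 0, -1], [-0.07, 0.25, 0.2, 0, 0, 0, -1], [-0.04, 0.18, 0.25, 0, 0, 0, -1], [-0.03, 0.1, 0.29, 0, 0, 0, -1], [-0.01, 0.02, 0.29, 0, 0, 0, -1], [0.02, -0.05, 0.28, 0, 0, 0, -1], [0.03, -0.12, 0.25, 0, 0, 0, -1], [0.04, -0.17, 0.21, 0, 0, 0, -1], [0.06, -0.22, 0.16, 0, 0, 0, -1], [0.06, -0.25, 0.1, 0, 0, 0, -1]]]
```

Request:
play_rows:
  plan:
    - [[0.02, -0.07, 0.35, 0, 0, 0, -1], [0.04, -0.17, 0.32, 0, 0, 0, -1], [0.07, -0.27, 0.24, 0, 0, 0, -1], [0.09, -0.35, 0.14, 0, 0, 0, -1], [0.1, -0.38, 0.01, 0, 0, 0, -1], [0.09, -0.36, -0.13, 0, 0, 0, -1], [0.07, -0.29, -0.26, 0, 0, 0, -1], [0.05, -0.19, -0.35, 0, 0, 0, -1], [0.02, -0.05, -0.39, 0, 0, 0, -1], [-0.03, 0.08, -0.38, 0, 0, 0, -1], [-0.05, 0.2, -0.32, 0, 0, 0, -1], [-0.07, 0.29, -0.23, 0, 0, 0, -1]]

```text
time_s: 16.5
position: [0.4809, -0.004, 0.0972]
tcp_rot: [[-0.97, -0.244, 0.0], [-0.244, 0.97, -0.002], [0.0, -0.002, -1.0]]
force: [-2.9, 3.7, 9.7]
opening: 0.332
```

Request:
play_rows:
  plan:
    - [[-0.09, 0.34, -0.11, 0, 0, 0, -1], [-0.08, 0.34, 0.01, 0, 0, 0, -1], [-0.08, 0.32, 0.11, 0, 0, 0, -1], [-0.07, 0.25, 0.2, 0, 0, 0, -1], [-0.04, 0.18, 0.25, 0, 0, 0, -1], [-0.03, 0.1, 0.29, 0, 0, 0, -1], [-0.01, 0.02, 0.29, 0, 0, 0, -1], [0.02, -0.05, 0.28, 0, 0, 0, -1], [0.03, -0.12, 0.25, 0, 0, 0, -1], [0.04, -0.17, 0.21, 0, 0, 0, -1], [0.06, -0.22, 0.16, 0, 0, 0, -1], [0.06, -0.25, 0.1, 0, 0, 0, -1]]

```text
time_s: 17.7
position: [0.4716, 0.0327, 0.1997]
tcp_rot: [[-0.97, -0.244, 0.001], [-0.244, 0.97, -0.0], [-0.001, -0.0, -1.0]]
force: [3.2, -2.3, -14.9]
opening: 0.336
```

```bash
python3 -c "
from plan import *
# slow down: constant-deceleration profile to a stop at the next top, minimum creep .25
def wr(t,th):
    d=(-np.degrees(th)-1)%360
    return min(2.14,max(np.sqrt(2*.50*np.radians(d)),.2)) if d<300 else 0.
after(24,wref=wr,n=12,kp=2.2,amax=.8)
s=load();predict(s,wr,n=50,kp=2.2,amax=.8)"
```

```text
t 17.7 pos [0.4716 0.0327 0.1997] F [  3.2  -2.3 -14.9] open 0.336
  cand [-126.9  -66.9   -6.9   53.1  113.1  173.1] [141.  99.  99.  99. 171. 131.] d 0.267
  meas 1553.1 pred 1551.9 cmd err mm [ 0.1 -1.3  0.2] lag deg -1.4
  par D0.0191 G0.0162 J0.0232 resid [-0.007  0.006  0.001  0.013 -0.001 -0.007]
  now w 2.15 th 1552.7
  pred w [1.98, 1.99, 1.98, 1.96, 1.94, 1.91, 1.87, 1.83, 1.79, 1.75, 1.7, 1.65] th_end 247.6 crank [2.5 2.6 2.6]
[[[0.07, -0.27, 0.03, 0, 0, 0, -1], [0.07, -0.26, -0.04, 0, 0, 0, -1], [0.06, -0.25, -0.11, 0, 0, 0, -1], [0.05, -0.21, -0.17, 0, 0, 0, -1], [0.05, -0.17, -0.22, 0, 0, 0, -1], [0.02, -0.11, -0.25, 0, 0, 0, -1], [0.01, -0.04, -0.29, 0, 0, 0, -1], [-0, 0.03, -0.28, 0, 0, 0, -1], [-0.03, 0.11, -0.27, 0, 0, 0, -1], [-0.04, 0.17, -0.23, 0, 0, 0, -1], [-0.06, 0.21, -0.18, 0, 0, 0, -1], [-0.06, 0.26, -0.11, 0, 0, 0, -1]]]
  pred w [1.98, 1.99, 1.98, 1.96, 1.94, 1.91, 1.87, 1.83, 1.79, 1.75, 1.7, 1.65, 1.6, 1.54, 1.49, 1.43, 1.37, 1.32, 1.26, 1.2, 1.13, 1.07, 1.01, 0.94, 0.87, 0.8, 0.73, 0.65, 0.55, 0.4, 0.29, 0.23, 0.18, 0.15, 0.12, 0.09, 0.07, 0.06, 0.05, 0.04, 0.03, 0.02, 0.02, 0.01, 0.01, 0.01, 0.01, 0.01, 0.0, 0.0] th_end 11.2 crank [2.5 2.6 0.4]
```

Request:
play_rows:
  plan:
    - [[0.07, -0.27, 0.03, 0, 0, 0, -1], [0.07, -0.26, -0.04, 0, 0, 0, -1], [0.06, -0.25, -0.11, 0, 0, 0, -1], [0.05, -0.21, -0.17, 0, 0, 0, -1], [0.05, -0.17, -0.22, 0, 0, 0, -1], [0.02, -0.11, -0.25, 0, 0, 0, -1], [0.01, -0.04, -0.29, 0, 0, 0, -1], [0, 0.03, -0.28, 0, 0, 0, -1], [-0.03, 0.11, -0.27, 0, 0, 0, -1], [-0.04, 0.17, -0.23, 0, 0, 0, -1], [-0.06, 0.21, -0.18, 0, 0, 0, -1], [-0.06, 0.26, -0.11, 0, 0, 0, -1]]

```text
time_s: 18.95
position: [0.4781, 0.0071, 0.0924]
tcp_rot: [[-0.97, -0.244, -0.001], [-0.244, 0.97, -0.0], [0.001, 0.0, -1.0]]
force: [-3.9, 3.0, 13.9]
opening: 0.335
```

```bash
cat > dec.py <<'E'
from plan import *
def mk(off,a):
    def wr(t,th):
        d=1800-off-np.degrees(th)
        return np.sqrt(2*a*np.radians(d)) if d>0 else 0.
    return wr
E
python3 -c "
from dec import *
s=after(12,wref=mk(10,.5),n=10,kp=3,amax=.8)
for off in(0,6,12,18,24):print(off);predict(s,mk(off,.5),n=40,kp=3,amax=.8)"
```

```text
t 18.95 pos [0.4781 0.0071 0.0924] F [-3.9  3.  13.9] open 0.335
  cand [-172.7 -112.7  -52.7    7.3   67.3  127.3] [152. 154. 100.  97. 101.  97.] d 0.268
  meas 1687.3 pred 1687.5 cmd err mm [-0.4 -0.4 -1.1] lag deg -0.2
  par D0.0191 G0.0161 J0.0232 resid [ 0.006  0.001  0.013 -0.002 -0.008  0.002]
  now w 1.65 th 1687.4
  pred w [1.41, 1.36, 1.32, 1.27, 1.22, 1.16, 1.11, 1.05, 0.99, 0.93] th_end 320.9 crank [2.4 1.9 1.6]
[[[-0.07, 0.25, -0.04, 0, 0, 0, -1], [-0.06, 0.25, 0.03, 0, 0, 0, -1], [-0.06, 0.23, 0.08, 0, 0, 0, -1], [-0.05, 0.2, 0.12, 0, 0, 0, -1], [-0.04, 0.16, 0.16, 0, 0, 0, -1], [-0.03, 0.12, 0.18, 0, 0, 0, -1], [-0.02, 0.08, 0.19, 0, 0, 0, -1], [-0.01, 0.04, 0.19, 0, 0, 0, -1], [-0, 0.01, 0.18, 0, 0, 0, -1], [0, -0.02, 0.17, 0, 0, 0, -1]]]
0
  pred w [1.42, 1.4, 1.36, 1.32, 1.27, 1.22, 1.17, 1.12, 1.06, 1.0, 0.95, 0.89, 0.82, 0.76, 0.7, 0.63, 0.56, 0.48, 0.36, 0.23, 0.16, 0.11, 0.08, 0.06, 0.04, 0.03, 0.02, 0.02, 0.01, 0.01, 0.01, 0.0, 0.0, 0.0, 0.0, 0.0, 0.0, 0.0, 0.0, 0.0] th_end 6.3 crank [2.5 2.  0.4]
6
  pred w [1.41, 1.38, 1.33, 1.29, 1.24, 1.19, 1.13, 1.08, 1.0
[... 325 characters left out ...]
 0.2, 0.15, 0.1, 0.08, 0.05, 0.04, 0.03, 0.02, 0.01, 0.01, 0.01, 0.01, 0.0, 0.0, 0.0, 0.0, 0.0, 0.0, 0.0, 0.0, 0.0, 0.0] th_end 354.8 crank [2.3 1.9 0.6]
18
  pred w [1.39, 1.34, 1.28, 1.23, 1.17, 1.11, 1.05, 0.99, 0.93, 0.87, 0.8, 0.74, 0.67, 0.6, 0.53, 0.45, 0.34, 0.23, 0.16, 0.12, 0.08, 0.06, 0.04, 0.03, 0.02, 0.02, 0.01, 0.01, 0.01, 0.0, 0.0, 0.0, 0.0, 0.0, 0.0, 0.0, 0.0, 0.0, 0.0, 0.0] th_end 349.2 crank [2.3 1.8 0.6]
24
  pred w [1.38, 1.32, 1.25, 1.19, 1.13, 1.07, 1.01, 0.94, 0.88, 0.82, 0.75, 0.68, 0.61, 0.54, 0.46, 0.37, 0.25, 0.18, 0.13, 0.09, 0.07, 0.05, 0.03, 0.02, 0.02, 0.01, 0.01, 0.01, 0.0, 0.0, 0.0, 0.0, 0.0, 0.0, 0.0, 0.0, 0.0, 0.0, 0.0, 0.0] th_end 343.4 crank [2.2 1.7 0.7]
```

Request:
play_rows:
  plan:
    - [[-0.07, 0.25, -0.04, 0, 0, 0, -1], [-0.06, 0.25, 0.03, 0, 0, 0, -1], [-0.06, 0.23, 0.08, 0, 0, 0, -1], [-0.05, 0.2, 0.12, 0, 0, 0, -1], [-0.04, 0.16, 0.16, 0, 0, 0, -1], [-0.03, 0.12, 0.18, 0, 0, 0, -1], [-0.02, 0.08, 0.19, 0, 0, 0, -1], [-0.01, 0.04, 0.19, 0, 0, 0, -1], [0, 0.01, 0.18, 0, 0, 0, -1], [0, -0.02, 0.17, 0, 0, 0, -1]]

```text
time_s: 20.0
position: [0.4613, 0.0738, 0.1575]
tcp_rot: [[-0.97, -0.244, 0.001], [-0.244, 0.97, 0.001], [-0.001, 0.001, -1.0]]
force: [-1.1, 3.3, -0.2]
opening: 0.338
```

```bash
python3 -c "
from dec import *
s=after(10,wref=mk(6,.4),n=5,kp=3,amax=.8)
for off in(-4,0,4,8,12):print(off);predict(s,mk(off,.4),n=30,kp=3,amax=.8)"
```

```text
t 20.0 pos [0.4613 0.0738 0.1575] F [-1.1  3.3 -0.2] open 0.338
  cand [-158.7  -98.7  -38.7   21.3   81.3  141.3] [163. 110. 157.  97. 101.  97.] d 0.22
  meas 1761.3 pred 1761.8 cmd err mm [-0.2  0.3  1. ] lag deg -1.0
  par D0.0191 G0.0163 J0.0231 resid [ 0.002  0.013 -0.002 -0.01   0.001  0.003]
  now w 0.95 th 1761.5Traceback (most recent call last):
  File "<string>", line 3, in <module>
    s=after(10,wref=mk(6,.4),n=5,kp=3,amax=.8)
  File "plan.py", line 80, in after
    rows(s,predict(s,wref,**kw))
           ~~~~~~~^^^^^^^^^^^^^
  File "plan.py", line 65, in predict
    if show:print("  pred w",tr,"th_end",round(np.degrees(th)%360,1),"crank",np.diff([phis[0]]+phis).round(2)[[1,6,-1]]*10)
                                                                             ~~~~~~~~~~~~~~~~~~~~~~~~~~~~~~~~^^^^^^^^^^
IndexError: index 6 is out of bounds for axis 0 with size 5
```

```bash
sed -i 's/\[\[1,6,-1\]\]/[[1,-1]]/' plan.py; python3 -c "
from dec import *
s=load();commit(s,19.0);s['snaps'].append([20.0,np.radians(1761.3)]);fit(s);save(s)
for a in(.4,.5):
  for off in(0,5,10):print(a,off);predict(s,mk(off,a),n=28,kp=3,amax=.8)"
```

```text
par D0.0191 G0.0163 J0.0231 resid [ 0.002  0.014 -0.002 -0.011  0.001  0.004]
0.4 0
  pred w [0.78, 0.75, 0.71, 0.67, 0.63, 0.58, 0.53, 0.48, 0.42, 0.36, 0.29, 0.18, 0.13, 0.09, 0.07, 0.05, 0.03, 0.02, 0.02, 0.01, 0.01, 0.01, 0.0, 0.0, 0.0, 0.0, 0.0, 0.0] th_end 5.4 crank [1.4 0.5]
0.4 5
  pred w [0.77, 0.72, 0.68, 0.63, 0.58, 0.53, 0.47, 0.41, 0.35, 0.26, 0.18, 0.13, 0.09, 0.07, 0.05, 0.03, 0.03, 0.02, 0.01, 0.01, 0.01, 0.0, 0.0, 0.0, 0.0, 0.0, 0.0, 0.0] th_end 0.8 crank [1.3 0.5]
0.4 10
  pred w [0.75, 0.69, 0.64, 0.58, 0.52, 0.46, 0.4, 0.33, 0.21, 0.15, 0.11, 0.08, 0.06, 0.04, 0.03, 0.02, 0.02, 0.01, 0.01, 0.01, 0.0, 0.0, 0.0, 0.0, 0.0, 0.0, 0.0, 0.0] th_end 355.6 crank [1.2 0.5]
0.5 0
  pred w [0.8, 0.79, 0.76, 0.72, 0.68, 0.63, 0.57, 0.51, 0.44, 0.33, 0.21, 0.15, 0.11, 0.08, 0.06, 0.04, 0.03, 0.02, 0.02, 0.01, 0.01, 0.01, 0.0, 0.0, 0.0, 0.0, 0.0, 0.0] th_end 6.1 crank [1.6 0.4]
0.5 5
  pred w [0.79, 0.76, 0.72, 0.67, 0.62, 0.57, 0.5, 0.43, 0.33, 0.21, 0.15, 0.11, 0.08, 0.06, 0.04, 0.03, 0.02, 0.01, 0.01, 0.01, 0.01, 0.0, 0.0, 0.0, 0.0, 0.0, 0.0, 0.0] th_end 1.3 crank [1.5 0.5]
0.5 10
  pred w [0.77, 0.73, 0.68, 0.62, 0.56, 0.5, 0.42, 0.3, 0.2, 0.14, 0.1, 0.07, 0.05, 0.04, 0.03, 0.02, 0.01, 0.01, 0.01, 0.01, 0.0, 0.0, 0.0, 0.0, 0.0, 0.0, 0.0, 0.0] th_end 356.5 crank [1.3 0.5]
```

```bash
python3 -c "
from dec import *
s=load();rows(s,predict(s,mk(7,.4),n=12,kp=3,amax=.8));save(s)"
```

```text
pred w [0.76, 0.71, 0.66, 0.61, 0.56, 0.5, 0.45, 0.38, 0.31, 0.2, 0.14, 0.1] th_end 356.8 crank [1.3 0.4]
[[[0.01, -0.04, 0.14, 0, 0, 0, -1], [0.01, -0.05, 0.13, 0, 0, 0, -1], [0.02, -0.06, 0.11, 0, 0, 0, -1], [0.02, -0.07, 0.1, 0, 0, 0, -1], [0.01, -0.06, 0.08, 0, 0, 0, -1], [0.02, -0.07, 0.06, 0, 0, 0, -1], [0.02, -0.06, 0.05, 0, 0, 0, -1], [0.01, -0.05, 0.04, 0, 0, 0, -1], [0.01, -0.04, 0.03, 0, 0, 0, -1], [0, -0.02, 0.01, 0, 0, 0, -1], [0.01, -0.03, 0.01, 0, 0, 0, -1], [0.01, -0.04, 0.02, 0, 0, 0, -1]]]
```

Request:
play_rows:
  plan:
    - [[0.01, -0.04, 0.14, 0, 0, 0, -1], [0.01, -0.05, 0.13, 0, 0, 0, -1], [0.02, -0.06, 0.11, 0, 0, 0, -1], [0.02, -0.07, 0.1, 0, 0, 0, -1], [0.01, -0.06, 0.08, 0, 0, 0, -1], [0.02, -0.07, 0.06, 0, 0, 0, -1], [0.02, -0.06, 0.05, 0, 0, 0, -1], [0.01, -0.05, 0.04, 0, 0, 0, -1], [0.01, -0.04, 0.03, 0, 0, 0, -1], [0, -0.02, 0.01, 0, 0, 0, -1], [0.01, -0.03, 0.01, 0, 0, 0, -1], [0.01, -0.04, 0.02, 0, 0, 0, -1]]

```text
time_s: 21.25
position: [0.4689, 0.0434, 0.1957]
tcp_rot: [[-0.97, -0.244, 0.0], [-0.244, 0.97, -0.0], [-0.0, -0.0, -1.0]]
force: [-4.1, 2.9, 7.7]
opening: 0.334
```

```bash
python3 -c "
from dec import *
after(12,wref=None)"
```

```text
t 21.25 pos [0.4689 0.0434 0.1957] F [-4.1  2.9  7.7] open 0.334
  cand [-121.7  -61.7   -1.7   58.3  118.3  178.3] [140.  99. 147. 100.  96. 142.] d 0.266
  meas 1798.3 pred 1798.2 cmd err mm [-0.1 -0.6  0.2] lag deg -0.6
  par D0.0191 G0.0163 J0.0231 resid [ 0.013 -0.002 -0.01   0.001  0.004 -0.   ]
  now w 0.12 th 1798.3
```

Request:
play_rows:
  plan:
    - [[0, 0, 0, 0, 0, 0, -1], [0, 0, 0, 0, 0, 0, -1], [0, 0, 0, 0, 0, 0, -1], [0, 0, 0, 0, 0, 0, -1], [0, 0, 0, 0, 0, 0, -1], [0, 0, 0, 0, 0, 0, -1]]

```text
time_s: 21.9
position: [0.469, 0.0433, 0.1957]
tcp_rot: [[-0.97, -0.244, 0.0], [-0.244, 0.97, -0.0], [-0.0, -0.0, -1.0]]
force: [-3.9, 2.2, 7.6]
opening: 0.336
```

```bash
python3 -c "
from ang import *
s,c=snap();snap()
a=cv2.imread(sorted(__import__('glob').glob('pics/m*.png'))[-1])
cv2.imwrite('pics/fin1.png',cv2.resize(a[140:340,250:430],None,fx=3,fy=3,interpolation=cv2.INTER_CUBIC))"
```

```text
t 21.9 pos [0.469  0.0433 0.1957] F [-3.9  2.2  7.6] open 0.336
  cand [-121.2  -61.2   -1.2   58.8  118.8  178.8] [140. 100. 146. 100.  96. 142.] d 0.265
t 21.95 pos [0.469  0.0433 0.1957] F [-4.   2.8  8.1] open 0.339
  cand [-121.2  -61.2   -1.2   58.8  118.8  178.8] [139.  99. 146. 100.  96. 142.] d 0.264
```

View pics/fin1.png

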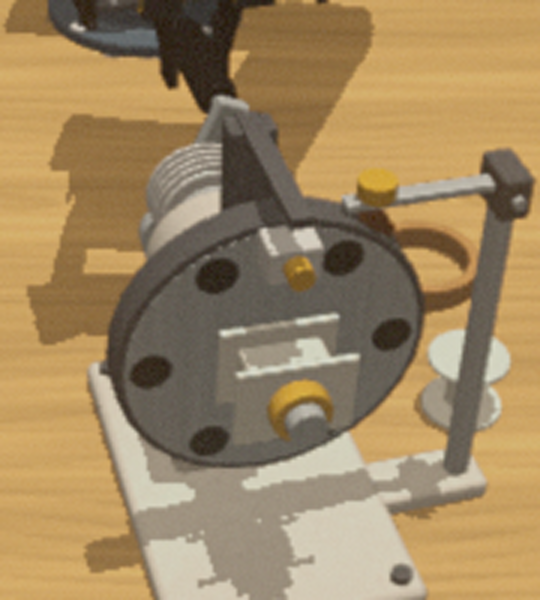

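Request:
play_rows:
  plan:
    - [[0, 0, 0, 0, 0, 0, 1], [0, 0, 0, 0, 0, 0, 1], [0, 0, 0, 0, 0, 0, 1], [0, 0, 0, 0, 0, 0, 1], [0, 0, 0, 0, 0, 0, 1], [0, 0, 0, 0, 0, 0, 1], [0, 0, 0, 0, 0, 0, 1], [0, 0, 0, 0, 0, 0, 1], [0, 0, 0, 0, 0, 0, 1], [0, 0, 0, 0, 0, 0, 1], [0, 0, 0, 0, 0, 0, 1]]

```text
time_s: 23.1
position: [0.4689, 0.0436, 0.1951]
tcp_rot: [[-0.97, -0.244, 0.0], [-0.244, 0.97, -0.0], [-0.0, -0.0, -1.0]]
force: [-0.3, 0.3, -0.1]
opening: 1.0
```

Request:
play_rows:
  plan:
    - [[0, 0, 0.2, 0, 0, 0, 1], [0, 0, 0.4, 0, 0, 0, 1], [0, 0, 0.5, 0, 0, 0, 1], [0, 0, 0.5, 0, 0, 0, 1], [0, 0, 0.5, 0, 0, 0, 1], [0, 0, 0.4, 0, 0, 0, 1], [0, 0, 0.2, 0, 0, 0, 1], [0, 0, 0, 0, 0, 0, 1], [0, 0, 0, 0, 0, 0, 1]]

```text
time_s: 24.0
position: [0.4683, 0.0437, 0.3295]
tcp_rot: [[-0.97, -0.244, -0.001], [-0.244, 0.97, 0.0], [0.001, 0.0, -1.0]]
force: [-0.6, -0.5, -0.6]
opening: 0.999
```

```bash
python3 -c "
from ang import *
snap();snap()
a=cv2.imread(sorted(__import__('glob').glob('pics/m*.png'))[-1]);cv2.imwrite('pics/fin2.png',a)"
```

```text
t 24.0 pos [0.4683 0.0437 0.3295] F [-0.6 -0.5 -0.6] open 0.999
  cand [-121.2  -61.2   -1.2   58.8  118.8  178.8] [138.  98. 145.  98.  95. 141.] d 0.267
t 24.05 pos [0.4681 0.0437 0.3291] F [-0.7 -0.2 -0.3] open 1.001
  cand [-121.2  -61.2   -1.2   58.8  118.8  178.8] [138.  98. 145.  98.  95. 140.] d 0.267
```

View pics/fin2.png

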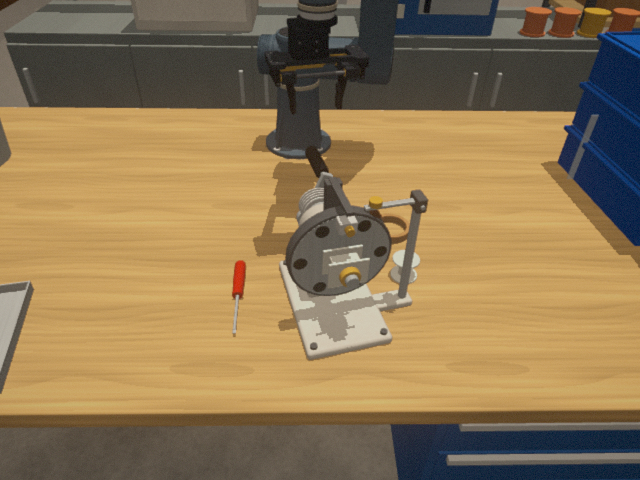

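The clamp is at the top under the pointer (350,230). The gripper is clear of the crank, the wheel is at rest, and the tape, bobbin and screwdriver have not moved.

```bash
python3 -c "
from rig import *
print(hand_in())"
```

```text
the job is handed in; nothing more can be done
None
```

I finished the dry run and handed it in at about 24 s of the 58 s allowed.

- **Spin:** Using the crank alone, I brought the spindle up clockwise. By the fitted model and the measured angles, its speed stayed at about 1.84–2.16 rad/s (17.6–20.6 turns a minute) from about t = 10.5 s to 17.7 s, roughly 7 s on end. Each camera look made the speed dip for a moment. The peak of about 2.16 rad/s is well under the limit of 30 turns a minute, and I saw no backward motion at any reading.
- **Stop:** I slowed the spindle on a planned curve, opened the gripper and lifted clear. The last two checks put the clamp at −1.2° from the top, at rest and unchanged by letting go. External force was about zero, and the tape roll, bobbin and screwdriver looked undisturbed.
- **Checks that disagreed:**
  - Early in the run the model was off by 12.6° once and 9° once, until I refitted drag, clamp weight and inertia. After that it stayed within about 2°.
  - The sleeve forces showed a slightly oversized hand circle, with the highest reading about 25 N, so I reduced the radius a little during the run.
- **How sure the speed is:** The speeds come from the model fitted to camera angles, not from a direct speed reading.

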